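# Sort sealed sauce samples onto their colour-coded stands

### The arm

A 6-joint arm with a two-finger parallel gripper is mounted at the origin on the work surface. World frame = base frame: x ahead of the robot, y to its left, z up, the work surface at z = 0. Lengths are in m, angles in degrees, forces in N, time in s.
With the tool pointing down it reaches from about 0.275 to 0.775 m from the base axis. Payload 14.6 kg.
Tool frame: the origin (TCP) lies at the very end of the fingers, on their centre line; the grasp point (between the pads) lies 19 mm behind it; x points along the fingers, y is the direction in which the jaws open and shut, and the axes are right-handed (so a half turn about x gives the same grasp; the last joint's range is limited). The gripper opens to 85 mm and grips with 20 to 120 N. Pads are 22 mm wide; open, the fingers measure 114 mm over their backs; the gripper's body (76 mm by 85 mm) begins 54 mm behind the grasp point. The pads swing forward as they close: fully open they stand 13 mm farther back than shut.
Start: joints at [-76.908, 15.075, -2.767, 72.158, 0, 81.102], TCP at [0.197, -0.487, 0.204] pointing down, gripper open.
Joint ranges: [-151.79, 151.79], [-50.71, 97.33], [-67.44, 78.34], [-121.81, 120.89], [-77.56, 73.72], [-180, 180]. Speed limits (degrees/s): [108.29, 108.29, 147.25, 159.86, 180, 180].

### API

Orientations are given as [roll, pitch, yaw] about the fixed x, y, z axes, in that order (R = Rz(yaw) Ry(pitch) Rx(roll)).
In Python, from cell import telemetry, viewer, manip gives the robot as it stands.
- The arm moves only by the shell command python3 -m crank 'ROWS' [FORCE]. ROWS is JSON, a list of rows, each a list of 3 entries, a list of its own where there are three numbers: the shift along the tool's x, y, z in cm, then the turn, a rotation vector about the tool's x, y, z in rad, then the finger opening in cm, from 0 to 8.54. In form: [[[tx, ty, tz], [rx, ry, rz], hand], ...]. A call has 1 to 5 rows; each row shifts and turns the pose as measured when the row begins, along the tool's axes as they then stand; what a row does not reach is not made up. A row lasts 1/12 s, in which the tool goes at most 41.7 mm and 7.16 degrees, less where a joint would pass 70% of its speed; a pose out of reach is approached as far as the arm can. A call with a gripper value outside its range is refused whole. The fingers move at their own pace and stop on an object; FORCE is the grip in N (left out, the last holds). Time passes only in rows, so rows that do not move let the fingers close. It gives the time, the measured TCP pose, the force and the opening at its end, in the units of the state.
- telemetry.observe(): the state, without advancing time (a new reading comes with each control period).
- viewer.read_camera(name): name is "side" or "top"; returns a dict with "color" (420x560x3 uint8, red, green, blue), "fx", "fy", "cx", "cy" (pixels), "R" (3x3) and "t" (3): a world point X has camera coordinates R X + t. Camera axes: x right, y down, z forward; pixel columns grow to the right and rows downward; lengths in m; the calibration is good to about 2 mm. A picture is of the moment at which its call begins. There is no depth.
- manip.close_job(): hands the job in, once; it reports no verdict.
The state is a dict: "t": time; "qpos": joint angles; "joint_vel": joint speeds; "tau": joint torques, N m; "tool_pos": TCP position; "orientation": TCP orientation; "ft_force": force on the tool from outside, world axes, zero at the start; "torque": the same for the moment, N m; "opening": finger opening in m.
Only numpy, scipy, OpenCV 4.12 (cv2) and the standard library are available. Lean on these libraries where they do the work, as an engineer would, in place of code of your own. Each camera call takes 0.05 s, during which the arm holds its last target. There are 200 camera calls.

### The job

Put each of the four sealed sauce samples into the stand of its own cap colour: the red, yellow and blue ones into the round stands, the green-capped tin into the square one. Each must stand upright, flat on the floor of its stand inside the rim; set it down gently, never drop it or tip it over. Leave the black-capped bottle and the white tasting cup where they are.

Things in the scene. Friction and masses are not known exactly. Their poses are not given: they have to be found in the camera images.
- red_bottle: Small round sealed sauce bottle, brown, white paper band, RED cap. 44 mm diameter, straight sides from the foot to 66 mm up, then a shoulder to the cap (30 mm diameter) whose top is 94 mm up. About 0.13 kg. Origin at the centre of its underside, z up; loose, stands upright on the bench at the start.
- yellow_jar: Squat round sealed jar, amber, white paper band, wide YELLOW lid. 56 mm diameter, straight sides from the foot to 60 mm up, lid 52 mm diameter, top 82 mm up. About 0.18 kg. Origin at the centre of its underside, z up; loose, stands upright on the bench at the start.
- blue_bottle: Small round sealed soy-sauce bottle, nearly black body, white paper band, BLUE cap. 50 mm diameter, straight sides from the foot to 66 mm up, then a shoulder to the cap (34 mm diameter) whose top is 92 mm up. About 0.15 kg. Origin at the centre of its underside, z up; loose, stands upright on the bench at the start.
- green_tin: Square steel tin with a white paper band and a round GREEN cap in the middle of its flat top. Body 48 x 48 mm, 70 mm high; cap 32 mm diameter, top 88 mm up. About 0.16 kg. x and y axes square to its side faces. Origin at the centre of its underside, z up; loose, stands upright on the bench at the start.
- red_stand: RED round shallow stand with a raised rim and a dark disc on its floor, for the red-capped bottle. Fixed to the bench. Origin at the centre of its underside (bench level), z up. Height 14 mm, recess floor 5 mm above the bench, rim 5 mm thick, outer diameter 72 mm, recess 62 mm diameter.
- yellow_stand: YELLOW round shallow stand with a raised rim and a dark disc on its floor, for the yellow-lidded jar. Fixed to the bench. Origin at the centre of its underside (bench level), z up. Height 14 mm, recess floor 5 mm above the bench, rim 5 mm thick, outer diameter 84 mm, recess 74 mm diameter.
- blue_stand: BLUE round shallow stand with a raised rim and a dark disc on its floor, for the blue-capped bottle. Fixed to the bench. Origin at the centre of its underside (bench level), z up. Height 14 mm, recess floor 5 mm above the bench, rim 5 mm thick, outer diameter 78 mm, recess 68 mm diameter.
- green_stand: GREEN square shallow stand with a raised rim and a dark square on its floor, for the green-capped tin, turned square to it (any of four ways). Fixed to the bench. Origin at the centre of its underside (bench level), z up. Height 14 mm, recess floor 5 mm above the bench, rim 5 mm thick, outer size 76 x 76 mm, recess 66 x 66 mm, x and y axes square to its sides.
- black_bottle: Bystander: small round white plastic bottle, BLACK cap, 48 mm diameter, 94 mm high. It has no stand and stays where it is. Origin at the centre of its underside, z up; loose, stands upright on the bench at the start.
- tasting_cup: Bystander: empty white ceramic tasting cup without a handle, 68 mm diameter at the rim, 60 mm high. It stays where it is. Origin at the centre of its underside, z up; loose, stands upright on the bench at the start.

How it is judged (in metres and radians):
At the end, for the whole second after the job is handed in: Each sample is released, at rest and upright (within 0.1 rad), its foot on the recess floor of the stand of its colour (origin 2 to 9 mm above the stand's underside) and within 13 mm of the stand's centre; the black-capped bottle and the tasting cup stand upright within 15 mm of where they started (horizontal distance between red_bottle and red_stand below 0.013 m and z of red_bottle in the frame of red_stand between 0.002 and 0.009 m and angle between each of red_bottle, yellow_jar, blue_bottle, green_tin, black_bottle, tasting_cup's own z axis and vertical below 0.1 rad and linear speed of each of red_bottle, yellow_jar, blue_bottle, green_tin below 0.02 m/s and horizontal distance between yellow_jar and yellow_stand below 0.013 m and z of yellow_jar in the frame of yellow_stand between 0.002 and 0.009 m and horizontal distance between blue_bottle and blue_stand below 0.013 m and z of blue_bottle in the frame of blue_stand between 0.002 and 0.009 m and horizontal distance between green_tin and green_stand below 0.013 m and z of green_tin in the frame of green_stand between 0.002 and 0.009 m and distance of each of black_bottle, tasting_cup from where it was at the start of the episode below 0.015 m); the robot touches nothing.
It fails at once if the black bottle is pushed 15 mm or more from its place (distance of black_bottle from where it was at the start of the episode above 0.015 m).
It fails at once if the tasting cup is pushed 15 mm or more from its place (distance of tasting_cup from where it was at the start of the episode above 0.015 m).
It fails at once if a sample is tipped over (angle between any of red_bottle, yellow_jar, blue_bottle, green_tin's own z axis and vertical above 0.7 rad).
It fails at once if a sample is dropped or knocked (moves faster than 0.5 m/s while the fingers do not touch it) ((contact force between the fingers and red_bottle below 0.05 N and linear speed of red_bottle above 0.5 m/s) or (contact force between the fingers and yellow_jar below 0.05 N and linear speed of yellow_jar above 0.5 m/s) or (contact force between the fingers and blue_bottle below 0.05 N and linear speed of blue_bottle above 0.5 m/s) or (contact force between the fingers and green_tin below 0.05 N and linear speed of green_tin above 0.5 m/s)).
It also fails if it takes over 115 s, if anything falls off the work surface, if the arm or the gripper's body presses on something with over 40 N, if the wrist force passes 120 N, or if a joint passes its speed limit or range.

## Working session

There is one attempt and no reset: what is moved stays moved. The work goes in short steps, Python scripts to look and compute and a shell command to move; the robot and the scene stay as the last step left them, time stands still between calls to the robot, and variables do not carry over. Pictures are saved under pics/ and viewed, about 12 in all and at most 16, crops included, and the job is handed in when it is done.

```bash
mkdir -p pics
python3 - <<'E'
from cell import telemetry, viewer
import cv2
s=telemetry.observe(); print(s)
for n in("side","top"):
    c=viewer.read_camera(n); cv2.imwrite(f"pics/{n}0.png",cv2.cvtColor(c["color"],cv2.COLOR_RGB2BGR)); print(n,c["fx"],c["fy"],c["cx"],c["cy"],c["R"],c["t"])
E
```

```text
{'t': 0.0, 'qpos': array([-7.69074583e+01,  1.50977525e+01, -2.80443781e+00,  7.21585774e+01,
        2.31928239e-03,  8.11001036e+01]), 'joint_vel': array([-0.13835907, -0.03060122,  0.0830459 ,  0.00040441, -0.01209626,
       -0.00538071]), 'tau': array([ 6.06721223e-03, -6.37613368e+01,  3.84571230e+01,  1.35424917e-02,
        2.39527808e-04,  5.03344268e-05]), 'tool_pos': array([ 0.19652436, -0.48649531,  0.20313058]), 'orientation': array([-101.08560358,   89.93918798,  100.9068333 ]), 'ft_force': array([ 0.80122465,  0.96436187, -0.66980272]), 'torque': array([-0.00786554, -0.01017532, -0.00678629]), 'opening': 0.08525834325514667}
side 471.1783969747056 471.1783969747056 275.9343104360145 212.21400008953455 [[-0.92235923 -0.38631704  0.00354838]
 [-0.28622868  0.67716477 -0.6778798 ]
 [ 0.25947368 -0.62626433 -0.73516419]] [0.4992467  0.17760136 1.08339137]
top 479.50863279442433 479.50863279442433 289.1168932627808 209.96242697796268 [[ 0.01886616 -0.99981523 -0.00368315]
 [-0.99688268 -0.0185283  -0.07669175]
 [ 0.07660933  0.00511855 -0.99704805]] [0.00803683 0.53203281 1.34242334]
```

View pics/top0.png

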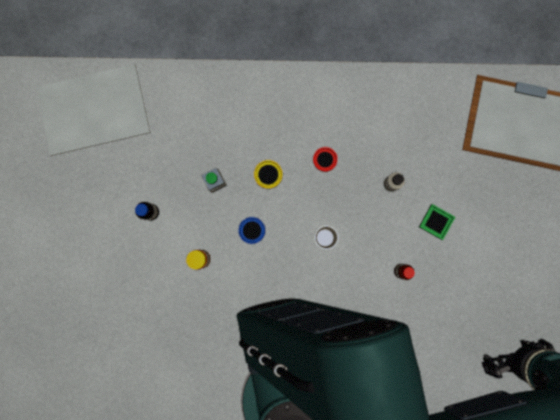

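View pics/side0.png

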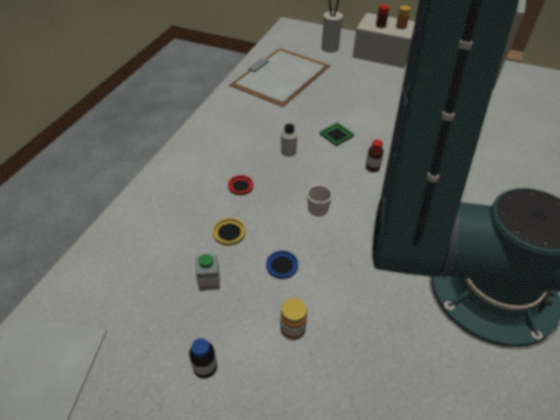

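```bash
cat > h.py <<'E'
import cv2, numpy as np
from cell import telemetry, viewer
from scipy.optimize import least_squares
from scipy.spatial.transform import Rotation as Ro
def proj(c,X): 
    P=np.asarray(X)@np.array(c["R"]).T+c["t"]; return np.c_[c["fx"]*P[:,0]/P[:,2]+c["cx"],c["fy"]*P[:,1]/P[:,2]+c["cy"]]
def mask(c,col):
    h=cv2.cvtColor(c["color"],cv2.COLOR_RGB2HSV); H,S,V=h[...,0].astype(int),h[...,1],h[...,2]
    lo,hi={"red":(-6,7),"yellow":(20,33),"blue":(105,125),"green":(50,80)}[col]
    H=np.where(H>170,H-180,H); return ((H>=lo)&(H<=hi)&(S>120)&(V>60)).astype(np.uint8)
def blobs(c,col,amin=25):
    n,l,st,ce=cv2.connectedComponentsWithStats(mask(c,col)); o=[]
    for i in range(1,n):
        if st[i,4]>=amin:
            hull=cv2.convexHull(np.argwhere(l==i)[:,::-1].astype(np.int32)); o.append((st[i,4],ce[i],hull))
    return o
def cyl(x,y,r,z0,z1):
    a=np.linspace(0,2*np.pi,48,endpoint=False); C=np.c_[x+r*np.cos(a),y+r*np.sin(a)]
    return np.vstack([np.c_[C,0*a+z] for z in(z0,z1)])
def cen(p):
    m=cv2.moments(cv2.convexHull(p.astype(np.float32))); return np.array([m["m10"],m["m01"]])/m["m00"]
def locate(c,uv,r,z0,z1,g=(.5,0)):
    return least_squares(lambda v:cen(proj(c,cyl(*v,r,z0,z1)))-uv,g).x
CAP={"red":(.015,.076,.094),"yellow":(.026,.062,.082),"blue":(.017,.074,.092),"green":(.016,.07,.088)}
ST={"red":.036,"yellow":.042,"blue":.039,"green":.043}
def tcp():
    s=telemetry.observe(); R=Ro.from_euler("xyz",s["orientation"],degrees=True).as_matrix(); return s,R
E
python3 - <<'E'
from h import *
for n in("top","side"):
    c=viewer.read_camera(n)
    for col in CAP:
        for a,ce,hull in blobs(c,col):
            hc=cen(hull.reshape(-1,2))
            print(n,col,a,ce.round(1),"cap",locate(c,ce,*CAP[col]).round(4),"stand",locate(c,hc,ST[col],.0,.014).round(4))
    if n=="top":
        b=max(blobs(c,"green"),key=lambda b:b[0])[2].reshape(-1,2)
        # plane rectification, 0.5mm/px
        for z,nm in((.014,"stand"),(.07,"tin")):
            x0,y0=(.53,-.26) if nm=="stand" else (.59,.2)
            W=np.array([[x0+.08,y0+.08,z],[x0+.08,y0-.08,z],[x0-.08,y0-.08,z],[x0-.08,y0+.08,z]])
            H=cv2.getPerspectiveTransform(proj(c,W).astype(np.float32),np.float32([[0,0],[400,0],[400,400],[0,400]]))
            im=cv2.warpPerspective(c["color"],H,(400,400),flags=cv2.INTER_CUBIC)
            cv2.imwrite(f"pics/r_{nm}.png",im[...,::-1])
            if nm=="stand": print(cv2.minAreaRect(cv2.perspectiveTransform(b[None].astype(np.float32),H)))
        cv2.imwrite("pics/rect.png",np.hstack([cv2.imread("pics/r_stand.png"),cv2.imread("pics/r_tin.png")]))
s,R=tcp(); print(R.round(3))
E
```

```text
top red 300 [324.7 158.7] cap [ 0.6687 -0.0768] stand [ 0.6828 -0.0819]
top red 120 [407.9 272.1] cap [ 0.3658 -0.3035] stand [ 0.3622 -0.3221]
top yellow 365 [267.8 173.8] cap [0.6262 0.0783] stand [0.6358 0.0814]
top yellow 301 [195.6 259.3] cap [0.3888 0.2687] stand [0.3868 0.2816]
top blue 126 [141.1 209.3] cap [0.5212 0.4194] stand [0.5269 0.4433]
top blue 300 [251.2 229.9] cap [0.471  0.1191] stand [0.4734 0.1249]
top green 95 [211.  177.8] cap [0.6114 0.2329] stand [0.6215 0.2452]
top green 377 [437.  221.6] cap [ 0.5032 -0.3836] stand [ 0.5073 -0.4045]
((557.0143432617188, 257.9197692871094), (184.25489807128906, 183.20611572265625), 28.41069984436035)
side red 84 [383.4   8.4] cap [ 0.5559 -1.1447] stand [ 0.586  -1.3222]
side red 94 [376.9 145.3] cap [ 0.3636 -0.2961] stand [ 0.3761 -0.3933]
side red 257 [240.2 184.3] cap [ 0.6438 -0.0097] stand [ 0.6825 -0.0807]
side yellow 83 [404.3   9.4] cap [ 0.4808 -1.1984] stand [ 0.4999 -1.3488]
side yellow 378 [228.4 230.6] cap [0.6079 0.1304] stand [0.6362 0.083 ]
side yellow 462 [293.6 310.3] cap [0.3894 0.2699] stand [0.4019 0.2322]
side blue 341 [281.7 263.8] cap [0.4532 0.1785] stand [0.4733 0.1269]
side blue 220 [200.2 346.7] cap [0.5222 0.4189] stand [0.5492 0.3878]
side green 154 [336.3 133.1] cap [ 0.4852 -0.3121] stand [ 0.5059 -0.4014]
side green 100 [205.5 260.4] cap [0.6125 0.2326] stand [0.6458 0.1871]
[[-0.     0.374 -0.927]
 [ 0.001 -0.927 -0.374]
 [-1.    -0.001 -0.   ]]
```

View pics/rect.png

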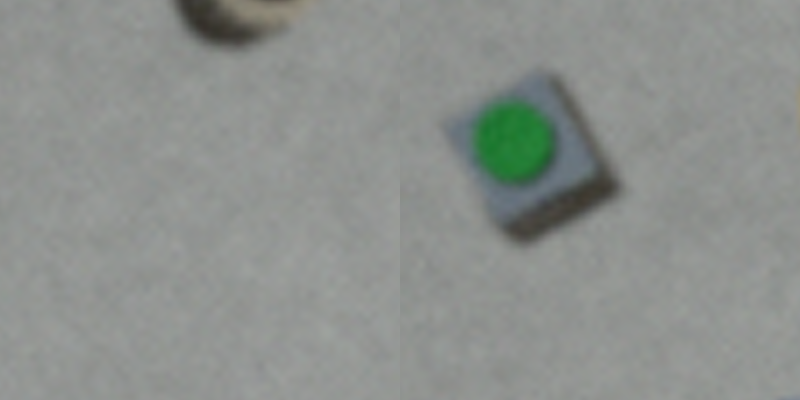

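Top view: caps at red (406,272), yellow (196,259), blue (143,210), tin (212,180). Stands at red (325,159), yellow (268,174), blue (251,230), green (437,221). The side view agrees except for the red bottle, which is 7 mm apart in y. From the rectified crop the tin's yaw is about 30° and the green stand's about 61.6° (mod 90).

```bash
cat > go.py <<'E'
import sys
from h import *
# go.py x y z psi : turn about tool x (rad) first, then shift in turned tool axes (cm)
x,y,z,psi=map(float,sys.argv[1:5]); s,R=tcp(); p=s["tool_pos"]
cur=np.degrees(np.arctan2(R[1,1],R[0,1])); d=(psi-cur+180)%360-180
T=np.array([[0,0,-1.],[np.cos(np.radians(psi)),np.sin(np.radians(psi)),0]]); T=np.vstack([T,np.cross(T[0],T[1])])
dw=np.array([x,y,z])-p
print("pos",p.round(4),"psi",round(cur,2),"tilt_down",R[2,0].round(4),"open",round(s["opening"],4),"F",s["ft_force"].round(1),"t",round(s["t"],2),"q",s["qpos"].round(0))
e=np.cross(R[:,0],[0,0,-1]); print("level-rotvec",(R.T@e).round(4)," turn rx",round(-np.radians(d),3)," shift cm",(T@dw*100).round(2))
E
python3 -m crank '[[[0,0,0],[0,0,0],8.54],[[0,0,-3],[0,0,0],8.54]]' 20; python3 go.py .3645 -.300 .20 -68
```

```text
t: 0.37
tool_pos: [0.2221, -0.4766, 0.203]
orientation: [-49.5, 89.9, 152.3]
ft_force: [0.5, -0.5, 0.1]
opening: 0.0852
pos [ 0.2221 -0.4766  0.203 ] psi -68.2 tilt_down -1.0 open 0.0852 F [ 0.5 -0.5  0.1] t 0.37 q [-74.  15.  -3.  72.  -0.  84.]
level-rotvec [0.     0.0009 0.001 ]  turn rx -0.004  shift cm [  0.3  -11.04 -19.82]
```

```bash
python3 -m crank '[[[0,-2,-3.6],[0,0,0],8.54],[[0,-2,-3.6],[0,0,0],8.54],[[0,-2,-3.6],[0,0,0],8.54],[[0,-2,-3.6],[0,0,0],8.54],[[0,-2,-3.6],[0,0,0],8.54]]' >/dev/null;  python3 -m crank '[[[0,-1,-1.5],[0,0,0],8.54],[[0,0,0],[0,0,0],8.54]]' ; python3 go.py .3645 -.300 .20 -68
python3 - <<'E'
from h import *
c=viewer.read_camera("side"); t=viewer.read_camera("top")
a=c["color"][60:210,300:500]; b=t["color"][210:330,340:500]
cv2.imwrite("pics/a.png",np.hstack([cv2.resize(a,(400,300)),cv2.resize(b,(400,300))])[...,::-1])
E
```

```text
t: 0.95
tool_pos: [0.3679, -0.2954, 0.2016]
orientation: [-93.5, 89.9, 108.1]
ft_force: [-0.3, 0.1, 0.2]
opening: 0.0857
pos [ 0.3679 -0.2954  0.2016] psi -68.35 tilt_down -1.0 open 0.0857 F [-0.3  0.1  0.2] t 0.95 q [-49.  10. -10.  70.   0. 110.]
level-rotvec [ 0.     -0.0001  0.002 ]  turn rx -0.006  shift cm [0.16 0.3  0.49]
```

View pics/a.png

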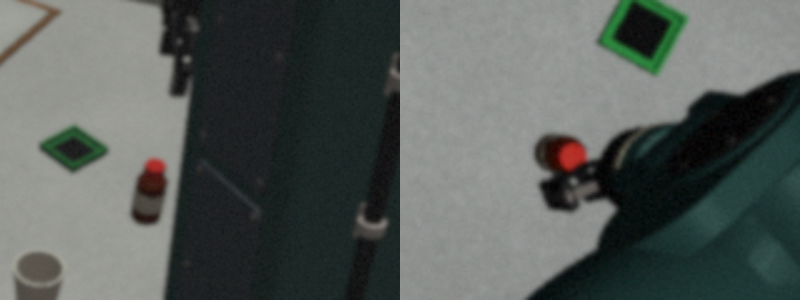

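The bottle is undisturbed. Its cap is at top (409,271.6) and side (377,143.5), so reddish body pixels had biased the earlier centroid. That puts y near -0.304.

```bash
python3 -m crank '[[[0,0.8,0.5],[0,0,0],8.54],[[3,0,0],[0,0,0],8.54],[[3,0,0],[0,0,0],8.54],[[3,0,0],[0,0,0],8.54],[[3,0,0],[0,0,0],8.54]]' >/dev/null;  python3 -m crank '[[[2.5,0,0],[0,0,0],8.54],[[0,0,0],[0,0,0],8.54]]' ; python3 go.py .366 -.304 .029 -68
python3 - <<'E'
from h import *
c=viewer.read_camera("side"); t=viewer.read_camera("top")
a=c["color"][60:210,300:500]; b=t["color"][210:330,340:500]
cv2.imwrite("pics/a2.png",np.hstack([cv2.resize(a,(400,300)),cv2.resize(b,(400,300))])[...,::-1])
E
```

```text
t: 1.63
tool_pos: [0.3611, -0.3201, 0.0523]
orientation: [89.5, 89.7, -69.5]
ft_force: [-0.9, 0.6, -0.9]
opening: 0.0859
pos [ 0.3611 -0.3201  0.0523] psi -69.01 tilt_down -1.0 open 0.0859 F [-0.9  0.6 -0.9] t 1.63 q [-51.  17. -26.  47.  -0. 108.]
level-rotvec [-0.      0.0001 -0.0059]  turn rx -0.018  shift cm [ 2.33 -1.31 -1.06]
```

View pics/a2.png

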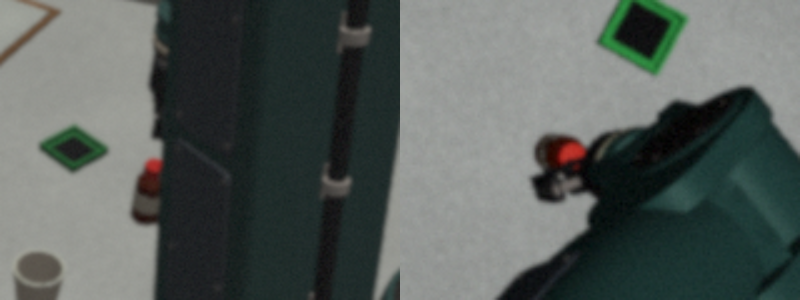

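```bash
python3 -m crank '[[[0,-0.65,-0.5],[-0.018,0,0],8.54],[[0,-0.65,-0.5],[0,0,0],8.54],[[0,0,0],[0,0,0],8.54]]'; python3 go.py .366 -.304 .029 -68;python3 -m crank '[[[0,0,0],[0,0,0],8.54],[[0,0,0],[0,0,0],8.54]]' ; python3 go.py .366 -.304 .029 -68
```

```text
t: 1.98
tool_pos: [0.3682, -0.3077, 0.0599]
orientation: [100.4, 89.1, -57.6]
ft_force: [1.3, -0.8, -0.4]
opening: 0.0855
pos [ 0.3682 -0.3077  0.0599] psi -68.01 tilt_down -0.9999 open 0.0855 F [ 1.3 -0.8 -0.4] t 1.98 q [-50.  16. -26.  48.  -0. 108.]
level-rotvec [ 0.     -0.0027 -0.0146]  turn rx -0.0  shift cm [ 3.09 -0.43  0.07]
t: 2.15
tool_pos: [0.3693, -0.3079, 0.0619]
orientation: [101.8, 88.9, -56.1]
ft_force: [0.5, -0.2, 0.2]
opening: 0.0853
pos [ 0.3693 -0.3079  0.0619] psi -67.93 tilt_down -0.9998 open 0.0853 F [ 0.5 -0.2  0.2] t 2.15 q [-49.  15. -26.  48.  -0. 108.]
level-rotvec [ 0.     -0.0037 -0.0179]  turn rx 0.001  shift cm [ 3.29 -0.49  0.16]
```

```bash
python3 -m crank '[[[1,-0.2,0.1],[0,-0.004,-0.018],8.54],[[1,-0.2,0.1],[0,0,0],8.54],[[0.8,0,0],[0,0,0],8.54],[[0,0,0],[0,0,0],8.54]]'; python3 go.py .366 -.304 .029 -68;python3 -m crank '[[[0,0,0],[0,0,0],8.54],[[0,0,0],[0,0,0],8.54]]' >/dev/null; python3 go.py .366 -.304 .029 -68
```

```text
t: 2.48
tool_pos: [0.3669, -0.3057, 0.033]
orientation: [123.6, 90.0, -34.3]
ft_force: [-0.9, 0.2, -0.4]
opening: 0.0852
pos [ 0.3669 -0.3057  0.033 ] psi -67.88 tilt_down -1.0 open 0.0852 F [-0.9  0.2 -0.4] t 2.48 q [-50.  18. -28.  44.   0. 108.]
level-rotvec [ 0.     -0.0002 -0.0002]  turn rx 0.002  shift cm [ 0.4  -0.19  0.02]
pos [ 0.3666 -0.3054  0.0322] psi -67.88 tilt_down -1.0 open 0.0852 F [-0.1 -0.5 -0.3] t 2.65 q [-50.  18. -28.  44.   0. 108.]
level-rotvec [0.     0.0005 0.0018]  turn rx 0.002  shift cm [ 0.32 -0.15 -0.  ]
```

```bash
python3 -m crank '[[[0.3,-0.15,0],[0,0,0],6],[[0,0,0],[0,0,0],5],[[0,0,0],[0,0,0],4],[[0,0,0],[0,0,0],3.8],[[0,0,0],[0,0,0],3.5]]' 40;python3 -m crank '[[[0,0,0],[0,0,0],3.5],[[0,0,0],[0,0,0],3],[[0,0,0],[0,0,0],3]]'; python3 go.py .366 -.304 .029 -68
python3 - <<'E'
from h import *
c=viewer.read_camera("side"); t=viewer.read_camera("top")
a=c["color"][60:210,300:500]; b=t["color"][210:330,340:500]
cv2.imwrite("pics/a3.png",np.hstack([cv2.resize(a,(400,300)),cv2.resize(b,(400,300))])[...,::-1])
E
```

```text
t: 3.07
tool_pos: [0.3664, -0.3043, 0.0299]
orientation: [-91.2, 89.9, 110.9]
ft_force: [-0.5, 0.3, -1.1]
opening: 0.0417
t: 3.32
tool_pos: [0.3664, -0.3043, 0.0301]
orientation: [-94.5, 90.0, 107.6]
ft_force: [-0.3, 0.5, -1.1]
opening: 0.0416
pos [ 0.3664 -0.3043  0.0301] psi -67.88 tilt_down -1.0 open 0.0416 F [-0.3  0.5 -1.1] t 3.32 q [-50.  18. -28.  44.   0. 108.]
level-rotvec [ 0.     -0.      0.0006]  turn rx 0.002  shift cm [ 0.11 -0.05  0.02]
```

```bash
python3 -m crank '[[[-0.7,0,0],[0,0,0],3],[[-1.5,0,0],[0,0,0],3],[[-2.5,0,0],[0,0,0],3],[[-2.5,0,0],[0,0,0],3],[[-2.5,0,0],[0,0,0],3]]';python3 -m crank '[[[-2.5,0,0],[0,0,0],3],[[-2.5,0,0],[0,0,0],3],[[-1.5,0,0],[0,0,0],3],[[-0.7,0,0],[0,0,0],3],[[0,0,0],[0,0,0],3]]'; python3 go.py .6825 -.081 .19 -68
python3 - <<'E'
from h import *
c=viewer.read_camera("side"); t=viewer.read_camera("top")
a=c["color"][60:210,300:500]; b=t["color"][210:330,340:500]
cv2.imwrite("pics/a4.png",np.hstack([cv2.resize(a,(400,300)),cv2.resize(b,(400,300))])[...,::-1])
E
```

```text
t: 3.83
tool_pos: [0.364, -0.3017, 0.1279]
orientation: [-72.9, 89.4, 129.2]
ft_force: [0.4, -1.1, -0.7]
opening: 0.0417
t: 4.25
tool_pos: [0.3649, -0.3028, 0.2105]
orientation: [-76.6, 89.9, 125.5]
ft_force: [-0.2, -0.4, -2.1]
opening: 0.0417
pos [ 0.3649 -0.3028  0.2105] psi -67.88 tilt_down -1.0 open 0.0417 F [-0.2 -0.4 -2.1] t 4.25 q [-50.  10.  -8.  72.   0. 108.]
level-rotvec [0.     0.0006 0.0024]  turn rx 0.002  shift cm [  2.05  -8.67 -37.75]
```

View pics/a4.png

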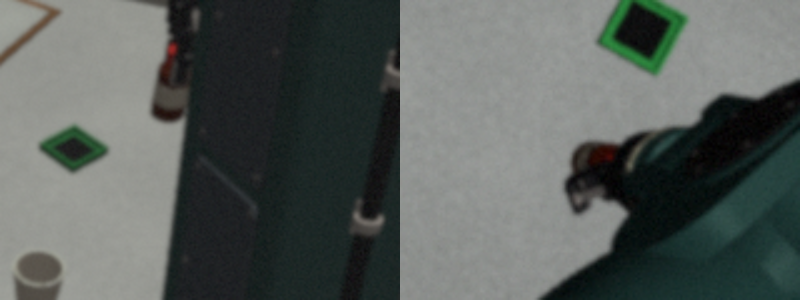

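Red bottle held upright. Now carrying it to its stand.

```bash
python3 -m crank '[[[0,-0.3,-1.2],[0,0,0],3],[[0,-0.5,-2.2],[0,0,0],3],[[0,-0.7,-3],[0,0,0],3],[[0,-0.7,-3],[0,0,0],3],[[0,-0.7,-3],[0,0,0],3]]' >/dev/null;python3 -m crank '[[[0,-0.7,-3],[0,0,0],3],[[0,-0.7,-3],[0,0,0],3],[[0,-0.7,-3],[0,0,0],3],[[0,-0.7,-3],[0,0,0],3],[[0,-0.7,-3],[0,0,0],3]]'>/dev/null; python3 -m crank '[[[0.3,-0.7,-3],[0,0,0],3],[[0.3,-0.5,-2.5],[0,0,0],3],[[0.3,-0.3,-1.5],[0,0,0],3],[[0,0,-0.7],[0,0,0],3],[[0,0,0],[0,0,0],3]]'; python3 go.py .6825 -.081 .12 -68
```

```text
t: 5.6
tool_pos: [0.6657, -0.0822, 0.173]
orientation: [-49.6, 87.9, 152.3]
ft_force: [1.2, -0.2, -1.5]
opening: 0.0418
pos [ 0.6657 -0.0822  0.173 ] psi -68.1 tilt_down -0.9993 open 0.0418 F [ 1.2 -0.2 -1.5] t 5.6 q [-14.  32.  20.  80.   0. 144.]
level-rotvec [-0.      0.024   0.0282]  turn rx -0.002  shift cm [ 5.3   0.51 -1.6 ]
```

```bash
python3 -m crank '[[[1.2,0.25,-0.8],[0,0.024,0.028],3],[[2.2,0.25,-0.8],[0,0,0],3],[[2.5,0,0],[0,0,0],3],[[2.2,0,0],[0,0,0],3],[[1.2,0,0],[0,0,0],3]]' >/dev/null;python3 -m crank '[[[0,0,0],[0,0,0],3],[[0,0,0],[0,0,0],3]]'>/dev/null; python3 go.py .6825 -.081 .06 -68
```

```text
pos [ 0.6763 -0.0855  0.0737] psi -68.3 tilt_down -1.0 open 0.0415 F [-0.1 -0.4 -0.4] t 6.18 q [-14.  34.   8.  64.  -0. 144.]
level-rotvec [0.     0.0043 0.001 ]  turn rx -0.005  shift cm [ 1.37 -0.18 -0.74]
```

```bash
python3 -m crank '[[[1,-0.1,-0.4],[0,0.004,0],3],[[0.6,-0.1,-0.4],[0,0,0],3],[[0,0,0],[0,0,0],3],[[0,0,0],[0,0,0],3]]' >/dev/null; python3 go.py .6825 -.081 .0355 -68
python3 - <<'E'
from h import *
c=viewer.read_camera("side"); t=viewer.read_camera("top")
a=c["color"][110:210,170:310]; b=t["color"][110:210,250:390]
cv2.imwrite("pics/a5.png",np.hstack([cv2.resize(a,(400,300)),cv2.resize(b,(400,300))])[...,::-1])
E
```

```text
pos [ 0.6838 -0.0818  0.0588] psi -68.4 tilt_down -1.0 open 0.0418 F [ 0.4  1.1 -0.9] t 6.52 q [-14.  35.   7.  62.   0. 145.]
level-rotvec [ 0.     -0.0024 -0.0007]  turn rx -0.007  shift cm [ 2.33 -0.12  0.09]
```

View pics/a5.png

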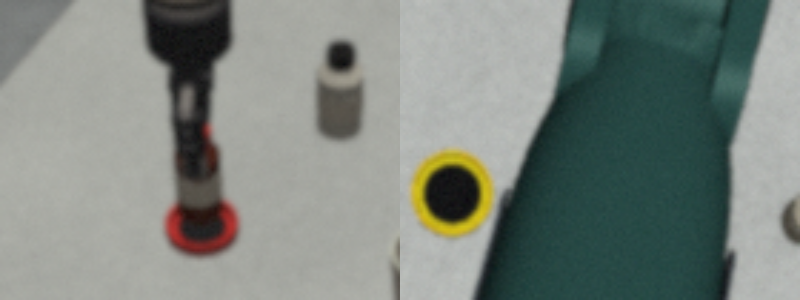

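The bottle foot hangs over the recess (side crop about (203,215)). Lowering it.

```bash
python3 -m crank '[[[0.7,-0.1,0.1],[0,-0.002,0],3],[[0.7,0,0],[0,0,0],3],[[0.4,0,0],[0,0,0],3],[[0.1,0,0],[0,0,0],3]]' ; python3 go.py .6825 -.081 .035 -68
```

```text
t: 6.95
tool_pos: [0.683, -0.0812, 0.0393]
orientation: [132.5, 89.8, -25.9]
ft_force: [0.3, -0.6, -1.5]
opening: 0.0415
pos [ 0.683  -0.0812  0.0393] psi -68.37 tilt_down -1.0 open 0.0415 F [ 0.3 -0.6 -1.5] t 6.95 q [-14.  35.   5.  60.  -0. 145.]
level-rotvec [-0.     -0.0018 -0.0019]  turn rx -0.007  shift cm [ 0.43 -0.03  0.04]
```

```bash
python3 -m crank '[[[0.2,0,0],[0,0,0],3],[[0.2,0,0],[0,0,0],3],[[0.1,0,0],[0,0,0],3]]' ; python3 -m crank '[[[0.1,0,0],[0,0,0],3],[[0,0,0],[0,0,0],3]]'
```

```text
t: 7.2
tool_pos: [0.6834, -0.0809, 0.0346]
orientation: [145.8, 89.8, -12.6]
ft_force: [-5.9, 3.2, 22.8]
opening: 0.0418
t: 7.37
tool_pos: [0.6839, -0.0808, 0.0353]
orientation: [149.7, 89.7, -8.7]
ft_force: [-0.1, -0.4, -1.9]
opening: 0.0415
```

```bash
python3 -m crank '[[[0,0,0],[0,0,0],5],[[0,0,0],[0,0,0],6.5],[[0,0,0],[0,0,0],8.54],[[0,0,0],[0,0,0],8.54],[[0,0,0],[0,0,0],8.54]]';  python3 -m crank '[[[-0.5,0,0],[0,0,0],8.54],[[-1,0,0],[0,0,0],8.54],[[-2,0,0],[0,0,0],8.54],[[-2.5,0,0],[0,0,0],8.54],[[-2.5,0,0],[0,0,0],8.54]]' >/dev/null; python3 -m crank '[[[-2.5,0,0],[0,0,0],8.54],[[-2.5,0,0],[0,0,0],8.54],[[-2,0,0],[0,0,0],8.54],[[-1,0,0],[0,0,0],8.54],[[0,0,0],[0,0,0],8.54]]' ;python3 go.py .389 .269 .20 30
```

```text
t: 7.78
tool_pos: [0.6843, -0.081, 0.0355]
orientation: [148.5, 89.6, -9.9]
ft_force: [-0.4, -0.1, 1.2]
opening: 0.0854
t: 8.62
tool_pos: [0.6816, -0.0805, 0.2149]
orientation: [147.1, 89.5, -11.2]
ft_force: [0.8, -0.2, 0.0]
opening: 0.0855
pos [ 0.6816 -0.0805  0.2149] psi -68.36 tilt_down -1.0 open 0.0855 F [ 0.8 -0.2  0. ] t 8.62 q [-14.  32.  26.  84.   0. 145.]
level-rotvec [ 0.     -0.0066 -0.0043]  turn rx -1.717  shift cm [  1.49  -7.86 -44.9 ]
```

```bash
for i in 1 2 3; do python3 -m crank '[[[0,0,0],[-0.12,0,0],8.54],[[0,0,0],[-0.12,0,0],8.54],[[0,0,0],[-0.12,0,0],8.54],[[0,0,0],[-0.12,0,0],8.54],[[0,0,0],[-0.12,0,0],8.54]]' >/dev/null; done; python3 go.py .389 .269 .20 30
```

```text
pos [ 0.6785 -0.0798  0.2127] psi 38.72 tilt_down -1.0 open 0.0853 F [-0.7 -0.5 -0.1] t 9.87 q [-14.  31.  25.  83.   0.  38.]
level-rotvec [ 0.      0.0028 -0.0026]  turn rx 0.152  shift cm [  1.27  -7.64 -44.68]
```

```bash
python3 -m crank '[[[0,0,0],[0.1,0,0],8.54],[[0,0,0],[0.05,0,0],8.54],[[0,-0.4,-2],[0,0,0],8.54],[[0,-0.5,-3],[0,0,0],8.54],[[0,-0.5,-3],[0,0,0],8.54]]' >/dev/null; for i in 1 2; do python3 -m crank '[[[0,-0.5,-3],[0,0,0],8.54],[[0,-0.5,-3],[0,0,0],8.54],[[0,-0.5,-3],[0,0,0],8.54],[[0,-0.5,-3],[0,0,0],8.54],[[0,-0.5,-3],[0,0,0],8.54]]' >/dev/null; done; python3 -m crank '[[[0,-0.5,-2.5],[0,0,0],8.54],[[0,-0.5,-1.5],[0,0,0],8.54],[[0,0,-0.7],[0,0,0],8.54],[[0,0,0],[0,0,0],8.54]]' ; python3 go.py .389 .269 .20 30
python3 - <<'E'
from h import *
t=viewer.read_camera("top"); c=viewer.read_camera("side")
for n,c in(("top",t),("side",c)):
  for a,ce,hull in blobs(c,"red"): print(n,a,"cap",(locate(c,ce,.015,.076,.094) if n=="top" else locate(c,ce,.015,.081,.099)).round(4),"stand",locate(c,cen(hull.reshape(-1,2)),.036,0,.014).round(4))
a=c["color"][110:210,170:310]; b=t["color"][110:210,250:390]
cv2.imwrite("pics/a6.png",np.hstack([cv2.resize(a,(400,300)),cv2.resize(b,(400,300))])[...,::-1])
E
```

```text
t: 11.45
tool_pos: [0.3758, 0.2605, 0.2053]
orientation: [-122.6, 89.7, 178.1]
ft_force: [-0.1, -0.5, 0.2]
opening: 0.0854
pos [0.3758 0.2605 0.2053] psi 30.71 tilt_down -1.0 open 0.0854 F [-0.1 -0.5  0.2] t 11.45 q [ 24.   9. -11.  71.   0.  84.]
level-rotvec [ 0.     -0.0026  0.0041]  turn rx 0.012  shift cm [ 0.53  1.57 -0.07]
top 371 cap [ 0.6697 -0.0772] stand [ 0.6827 -0.0819]
side 102 cap [ 0.68  -0.075] stand [ 0.7247 -0.1581]
side 170 cap [0.6359 0.0039] stand [ 0.6804 -0.0773]
```

View pics/a6.png

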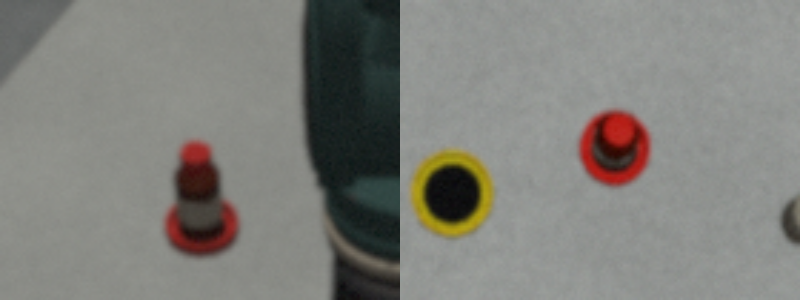

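Red bottle stands upright in its stand: side foot (200,235), and in the top view it is inside the ring. Next is the yellow jar.

```bash
python3 -m crank '[[[0,0.8,0],[0.01,0,0],8.54],[[1,0.8,0],[0,0,0],8.54],[[2,0,0],[0,0,0],8.54],[[2,0,0],[0,0,0],8.54],[[2,0,0],[0,0,0],8.54]]' >/dev/null;  python3 -m crank '[[[2,0,0],[0,0,0],8.54],[[1,0,0],[0,0,0],8.54],[[0,0,0],[0,0,0],8.54],[[0,0,0],[0,0,0],8.54]]' >/dev/null; python3 go.py .389 .269 .021 30
```

```text
pos [0.4016 0.2648 0.0952] psi 29.33 tilt_down -1.0 open 0.0852 F [-0.  -0.8  0.7] t 12.3 q [ 24.  15. -21.  55.   0.  84.]
level-rotvec [ 0.     -0.0012  0.0042]  turn rx -0.012  shift cm [ 7.42 -0.88 -1.  ]
```

```bash
python3 -m crank '[[[0,-0.5,-0.5],[-0.012,0,0.004],8.54],[[0.6,-0.4,-0.5],[0,0,0],8.54],[[1.2,0,0],[0,0,0],8.54],[[1.2,0,0],[0,0,0],8.54],[[1,0,0],[0,0,0],8.54]]' >/dev/null;  python3 -m crank '[[[0.5,0,0],[0,0,0],8.54],[[0,0,0],[0,0,0],8.54],[[0,0,0],[0,0,0],8.54]]' >/dev/null; python3 go.py .389 .269 .021 30
```

```text
pos [0.3893 0.2711 0.0509] psi 30.07 tilt_down -1.0 open 0.0856 F [-0.4  0.2 -0.1] t 12.97 q [ 25.  16. -27.  47.   0.  85.]
level-rotvec [ 0.     -0.0009 -0.0072]  turn rx 0.001  shift cm [ 2.99 -0.13  0.17]
```

```bash
python3 -m crank '[[[0.8,-0.1,0.1],[0,0,-0.007],8.54],[[1.1,0,0],[0,0,0],8.54],[[0.8,0,0],[0,0,0],8.54],[[0.3,0,0],[0,0,0],8.54],[[0,0,0],[0,0,0],8.54]]' >/dev/null; python3 go.py .389 .269 .021 30;  python3 -m crank '[[[0,0,0],[0,0,0],7],[[0,0,0],[0,0,0],6],[[0,0,0],[0,0,0],5],[[0,0,0],[0,0,0],4.5],[[0,0,0],[0,0,0],4.5]]' 40 >/dev/null;python3 -m crank '[[[0,0,0],[0,0,0],4.5],[[0,0,0],[0,0,0],4.5]]' >/dev/null;  python3 go.py .389 .269 .021 30
```

```text
pos [0.3902 0.2705 0.0206] psi 30.08 tilt_down -1.0 open 0.0851 F [-0.1  0.4  1. ] t 13.38 q [ 25.  18. -30.  42.   0.  85.]
level-rotvec [ 0.     -0.0005 -0.003 ]  turn rx 0.001  shift cm [-0.04 -0.18  0.06]
pos [0.3907 0.2706 0.0221] psi 30.08 tilt_down -1.0 open 0.0537 F [ 0.3 -0.8 -1.6] t 13.97 q [ 25.  18. -30.  42.   0.  85.]
level-rotvec [-0.     -0.0003 -0.004 ]  turn rx 0.001  shift cm [ 0.11 -0.22  0.05]
```

```bash
python3 -m crank '[[[-0.7,0,0],[0,0,0],4.5],[[-1.5,0,0],[0,0,0],4.5],[[-2,0,0],[0,0,0],4.5],[[-2,0,0],[0,0,0],4.5],[[-2,0,0],[0,0,0],4.5]]'>/dev/null;python3 -m crank '[[[-2,0,0],[0,0,0],4.5],[[-2,0,0],[0,0,0],4.5],[[-1.5,0,0],[0,0,0],4.5],[[-0.7,0,0],[0,0,0],4.5],[[0,0,0],[0,0,0],4.5]]'>/dev/null; python3 go.py .636 .082 .18 30
```

```text
pos [0.3884 0.2694 0.1763] psi 30.08 tilt_down -1.0 open 0.0535 F [-0.1  0.1 -2.1] t 14.8 q [ 25.  10. -13.  66.   0.  85.]
level-rotvec [-0.     -0.0005 -0.0022]  turn rx 0.001  shift cm [-0.37 12.07 28.61]
```

```bash
python3 -m crank '[[[0,0.4,0.9],[0,0,0],4.5],[[0,0.7,1.6],[0,0,0],4.5],[[0,1,2.4],[0,0,0],4.5],[[0,1,2.4],[0,0,0],4.5],[[0,1,2.4],[0,0,0],4.5]]'>/dev/null;python3 -m crank '[[[0,1,2.4],[0,0,0],4.5],[[0,1,2.4],[0,0,0],4.5],[[0,1,2.4],[0,0,0],4.5],[[0,1,2.4],[0,0,0],4.5],[[0,1,2.4],[0,0,0],4.5]]'>/dev/null; python3 -m crank '[[[0,0.9,2.2],[0,0,0],4.5],[[0,0.7,1.6],[0,0,0],4.5],[[0,0.4,0.9],[0,0,0],4.5],[[0,0,0],[0,0,0],4.5],[[0,0,0],[0,0,0],4.5]]'>/dev/null;  python3 go.py .636 .082 .08 30
```

```text
pos [0.6258 0.0797 0.158 ] psi 30.12 tilt_down -0.9998 open 0.0537 F [-0.   0.2 -2.7] t 16.05 q [-0. 27.  9. 73. -0. 60.]
level-rotvec [ 0.     -0.0083  0.0168]  turn rx 0.002  shift cm [7.8  1.   0.31]
```

```bash
python3 -m crank '[[[0.7,0.5,0.15],[0,-0.008,0.017],4.5],[[1.4,0.4,0.15],[0,0,0],4.5],[[2,0,0],[0,0,0],4.5],[[2,0,0],[0,0,0],4.5],[[1.3,0,0],[0,0,0],4.5]]'>/dev/null;python3 -m crank '[[[0.7,0,0],[0,0,0],4.5],[[0,0,0],[0,0,0],4.5],[[0,0,0],[0,0,0],4.5]]'>/dev/null;  python3 go.py .636 .082 .05 30
```

```text
pos [0.6291 0.0866 0.0737] psi 30.44 tilt_down -1.0 open 0.0539 F [-0.9 -0.8 -0.7] t 16.72 q [ 0. 29. -1. 60.  0. 60.]
level-rotvec [ 0.     -0.0019  0.0005]  turn rx 0.008  shift cm [2.37 0.36 0.74]
```

```bash
python3 -m crank '[[[0.7,0.2,0.4],[0,0,0],4.5],[[1,0.2,0.4],[0,0,0],4.5],[[0.6,0,0],[0,0,0],4.5],[[0,0,0],[0,0,0],4.5],[[0,0,0],[0,0,0],4.5]]'>/dev/null;  python3 go.py .636 .082 .028 30
```

```text
pos [0.6386 0.0816 0.0508] psi 30.47 tilt_down -1.0 open 0.0534 F [ 0.9 -0.7 -1.4] t 17.13 q [-0. 31. -2. 57.  0. 60.]
level-rotvec [-0.     -0.0001 -0.0026]  turn rx 0.008  shift cm [ 2.28 -0.2  -0.16]
```

```bash
python3 -m crank '[[[0.7,-0.2,-0.15],[0,0,-0.002],4.5],[[0.7,0,0],[0,0,0],4.5],[[0.4,0,0],[0,0,0],4.5],[[0.1,0,0],[0,0,0],4.5],[[0,0,0],[0,0,0],4.5]]'>/dev/null;  python3 go.py .636 .082 .027 30
```

```text
pos [0.6358 0.0819 0.0299] psi 30.46 tilt_down -1.0 open 0.0534 F [ 0.2  0.2 -2.6] t 17.55 q [ 0. 32. -4. 55.  0. 60.]
level-rotvec [-0.     -0.0001 -0.0005]  turn rx 0.008  shift cm [ 0.29  0.02 -0.  ]
```

```bash
python3 -m crank '[[[0.15,0,0],[0,0,0],4.5],[[0.15,0,0],[0,0,0],4.5],[[0.05,0,0],[0,0,0],4.5]]';python3 -m crank '[[[0,0,0],[0,0,0],4.5]]'
```

```text
t: 17.8
tool_pos: [0.636, 0.0819, 0.0265]
orientation: [73.6, 90.0, 14.0]
ft_force: [-1.9, -1.6, 4.7]
opening: 0.0538
t: 17.88
tool_pos: [0.6361, 0.0818, 0.0266]
orientation: [67.4, 89.9, 7.9]
ft_force: [0.1, 0.2, -2.1]
opening: 0.0533
```

Contact felt at the expected height. I'm releasing, lifting, then heading for the blue bottle.

```bash
python3 -m crank '[[[0,0,0],[0,0,0],6],[[0,0,0],[0,0,0],7],[[0,0,0],[0,0,0],8.54],[[0,0,0],[0,0,0],8.54],[[0,0,0],[0,0,0],8.54]]'>/dev/null;  python3 -m crank '[[[-0.5,0,0],[0,0,0],8.54],[[-1,0,0],[0,0,0],8.54],[[-2,0,0],[0,0,0],8.54],[[-2.5,0,0],[0,0,0],8.54],[[-2.5,0,0],[0,0,0],8.54]]' >/dev/null; python3 -m crank '[[[-2.5,0,0],[0,0,0],8.54],[[-2.5,0,0],[0,0,0],8.54],[[-2,0,0],[0,0,0],8.54],[[-1,0,0],[0,0,0],8.54],[[0,0,0],[0,0,0],8.54]]' ;python3 go.py .522 .419 .20 30
```

```text
t: 19.13
tool_pos: [0.6349, 0.0819, 0.2079]
orientation: [63.1, 89.7, 3.6]
ft_force: [0.5, 0.1, 0.5]
opening: 0.0854
pos [0.6349 0.0819 0.2079] psi 30.46 tilt_down -1.0 open 0.0854 F [0.5 0.1 0.5] t 19.13 q [ 0. 27. 16. 79.  0. 60.]
level-rotvec [-0.      0.0025 -0.0049]  turn rx 0.008  shift cm [  0.79   7.08 -34.84]
```

```bash
python3 -m crank '[[[0,0.3,-1.2],[0,0,0],8.54],[[0,0.4,-2],[0,0,0],8.54],[[0,0.6,-2.8],[0,0,0],8.54],[[0,0.6,-2.8],[0,0,0],8.54],[[0,0.6,-2.8],[0,0,0],8.54]]'>/dev/null;python3 -m crank '[[[0,0.6,-2.8],[0,0,0],8.54],[[0,0.6,-2.8],[0,0,0],8.54],[[0,0.6,-2.8],[0,0,0],8.54],[[0,0.6,-2.8],[0,0,0],8.54],[[0,0.6,-2.8],[0,0,0],8.54]]'>/dev/null; python3 -m crank '[[[0,0.6,-2.8],[0,0,0],8.54],[[0,0.6,-2.8],[0,0,0],8.54],[[0,0.3,-1.7],[0,0,0],8.54],[[0,0,-0.8],[0,0,0],8.54],[[0,0,0],[0,0,0],8.54]]'>/dev/null;python3 -m crank '[[[0,0,0],[0,0,0],8.54]]';  python3 go.py .522 .419 .10 30;  python3 - <<'E'
from h import *
t=viewer.read_camera("top"); c=viewer.read_camera("side")
a=c["color"][130:330,130:397]; b=t["color"][110:260,160:360]
cv2.imwrite("pics/a7.png",np.hstack([cv2.resize(a,(400,300)),cv2.resize(b,(400,300))])[...,::-1])
E
```

```text
t: 20.47
tool_pos: [0.5083, 0.4277, 0.1986]
orientation: [-86.8, 89.5, -146.3]
ft_force: [0.3, -0.7, -0.0]
opening: 0.0856
pos [0.5083 0.4277 0.1986] psi 30.48 tilt_down -1.0 open 0.0856 F [ 0.3 -0.7 -0. ] t 20.47 q [33. 30. 20. 81. -0. 93.]
level-rotvec [0.     0.0004 0.008 ]  turn rx 0.008  shift cm [9.86 0.75 1.43]
```

View pics/a7.png

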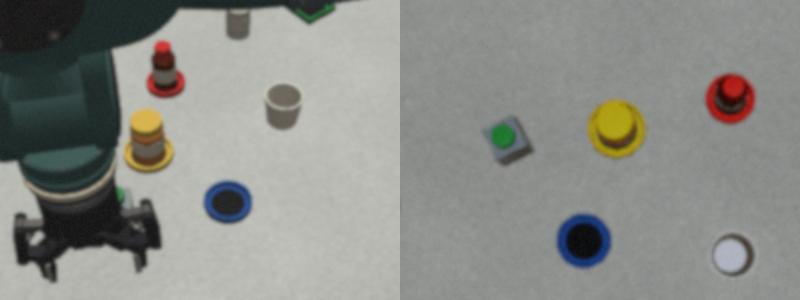

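Yellow jar is upright in its stand (side (148,150), top (617,127)); tin, cup and red bottle are undisturbed. Going down to the blue bottle.

```bash
python3 -m crank '[[[0.5,0.4,0.7],[0,0,0.008],8.54],[[1.2,0.35,0.7],[0,0,0],8.54],[[2,0,0],[0,0,0],8.54],[[2,0,0],[0,0,0],8.54],[[1.6,0,0],[0,0,0],8.54]]'>/dev/null;python3 -m crank '[[[0.8,0,0],[0,0,0],8.54],[[0,0,0],[0,0,0],8.54],[[0,0,0],[0,0,0],8.54]]'>/dev/null;  python3 go.py .522 .419 .07 30
```

```text
pos [0.5306 0.4088 0.1148] psi 29.79 tilt_down -1.0 open 0.0854 F [ 0.3  0.2 -0.2] t 21.23 q [31. 31.  9. 68. -0. 91.]
level-rotvec [ 0.      0.002  -0.0066]  turn rx -0.004  shift cm [ 4.48 -0.23 -1.31]
```

```bash
python3 -m crank '[[[0,-0.1,-0.7],[0,0,-0.006],8.54],[[0,-0.1,-0.6],[0,0,0],8.54],[[1,0,0],[0,0,0],8.54],[[1.5,0,0],[0,0,0],8.54],[[1.2,0,0],[0,0,0],8.54]]'>/dev/null;python3 -m crank '[[[0.6,0,0],[0,0,0],8.54],[[0,0,0],[0,0,0],8.54],[[0,0,0],[0,0,0],8.54]]'>/dev/null;  python3 go.py .522 .419 .028 30
```

```text
pos [0.5235 0.4223 0.0731] psi 29.86 tilt_down -1.0 open 0.0859 F [ 0.3 -0.2  0.1] t 21.9 q [32. 33.  5. 62. -0. 92.]
level-rotvec [ 0.      0.0017 -0.0076]  turn rx -0.002  shift cm [ 4.51 -0.29  0.21]
```

```bash
python3 -m crank '[[[0.7,-0.3,0.2],[0,0,-0.007],8.54],[[1.2,0,0],[0,0,0],8.54],[[1.2,0,0],[0,0,0],8.54],[[0.8,0,0],[0,0,0],8.54],[[0.4,0,0],[0,0,0],8.54]]'>/dev/null;python3 -m crank '[[[0,0,0],[0,0,0],8.54],[[0,0,0],[0,0,0],8.54]]'>/dev/null;  python3 go.py .522 .419 .028 30; python3 -m crank '[[[0,0,0],[0,0,0],7],[[0,0,0],[0,0,0],6],[[0,0,0],[0,0,0],5],[[0,0,0],[0,0,0],4],[[0,0,0],[0,0,0],4]]' 40 >/dev/null;python3 -m crank '[[[0,0,0],[0,0,0],4],[[0,0,0],[0,0,0],4]]' >/dev/null;  python3 go.py .522 .419 .028 30
```

```text
pos [0.523  0.4192 0.0301] psi 29.87 tilt_down -1.0 open 0.0855 F [-0.2  0.1  0.2] t 22.48 q [32. 34.  1. 57. -0. 92.]
level-rotvec [ 0.      0.0016 -0.0032]  turn rx -0.002  shift cm [ 0.21 -0.1  -0.03]
pos [0.5238 0.4197 0.0324] psi 29.88 tilt_down -1.0 open 0.047 F [-0.1 -0.7 -3. ] t 23.07 q [32. 34.  1. 57. -0. 92.]
level-rotvec [ 0.      0.0016 -0.0057]  turn rx -0.002  shift cm [ 0.44 -0.18 -0.03]
```

```bash
python3 -m crank '[[[-0.7,0,0],[0,0,-0.005],4],[[-1.5,0,0],[0,0,0],4],[[-2,0,0],[0,0,0],4],[[-2,0,0],[0,0,0],4],[[-2,0,0],[0,0,0],4]]'>/dev/null;python3 -m crank '[[[-2,0,0],[0,0,0],4],[[-2,0,0],[0,0,0],4],[[-1.5,0,0],[0,0,0],4],[[-0.7,0,0],[0,0,0],4],[[0,0,0],[0,0,0],4]]'>/dev/null; python3 go.py .4733 .126 .18 30
```

```text
pos [0.5223 0.419  0.1856] psi 29.87 tilt_down -1.0 open 0.047 F [-0.8  0.6 -2. ] t 23.9 q [32. 30. 19. 79. -0. 92.]
level-rotvec [-0.      0.0017  0.0044]  turn rx -0.002  shift cm [  0.56 -18.89  22.92]
```

```bash
python3 -m crank '[[[0,-0.7,0.8],[0,0,0],4],[[0,-1.2,1.4],[0,0,0],4],[[0,-1.7,2.1],[0,0,0],4],[[0,-1.7,2.1],[0,0,0],4],[[0,-1.7,2.1],[0,0,0],4]]'>/dev/null;python3 -m crank '[[[0,-1.7,2.1],[0,0,0],4],[[0,-1.7,2.1],[0,0,0],4],[[0,-1.7,2.1],[0,0,0],4],[[0,-1.7,2.1],[0,0,0],4],[[0,-1.7,2.1],[0,0,0],4]]'>/dev/null; python3 -m crank '[[[0,-1.2,1.4],[0,0,0],4],[[0,-0.7,0.8],[0,0,0],4],[[0,0,0],[0,0,0],4],[[0,0,0],[0,0,0],4]]'>/dev/null;  python3 go.py .4733 .126 .09 30
```

```text
pos [0.4633 0.1298 0.1732] psi 29.89 tilt_down -0.9997 open 0.047 F [ 0.4 -0.5 -1.8] t 25.07 q [  6.  12. -11.  68.  -0.  66.]
level-rotvec [ 0.     -0.0018  0.0232]  turn rx -0.002  shift cm [8.32 0.68 0.83]
```

```bash
python3 -m crank '[[[0.7,0.3,0.4],[0,-0.002,0.023],4],[[1.4,0.3,0.4],[0,0,0],4],[[2,0,0],[0,0,0],4],[[2,0,0],[0,0,0],4],[[1.3,0,0],[0,0,0],4]]'>/dev/null;python3 -m crank '[[[0.7,0,0],[0,0,0],4],[[0,0,0],[0,0,0],4],[[0,0,0],[0,0,0],4]]'>/dev/null;  python3 go.py .4733 .126 .06 30
```

```text
pos [0.4733 0.1319 0.0873] psi 30.23 tilt_down -1.0 open 0.0472 F [ 1.2  0.1 -2.2] t 25.73 q [  6.  16. -21.  53.   0.  66.]
level-rotvec [-0.     -0.0013 -0.0015]  turn rx 0.004  shift cm [ 2.73 -0.29  0.52]
```

```bash
python3 -m crank '[[[0.7,-0.2,0.3],[0,0,0],4],[[1,-0.1,0.2],[0,0,0],4],[[0.8,0,0],[0,0,0],4],[[0,0,0],[0,0,0],4],[[0,0,0],[0,0,0],4]]'>/dev/null;  python3 go.py .4733 .126 .040 30
```

```text
pos [0.4752 0.1266 0.0629] psi 30.31 tilt_down -1.0 open 0.0474 F [ 0.9  0.2 -1.6] t 26.15 q [  5.  17. -24.  49.   0.  65.]
level-rotvec [ 0.      0.0003 -0.0054]  turn rx 0.005  shift cm [ 2.29 -0.19 -0.04]
```

```bash
python3 -m crank '[[[0.7,-0.2,0],[0,0,-0.005],4],[[0.7,0,0],[0,0,0],4],[[0.5,0,0],[0,0,0],4],[[0.1,0,0],[0,0,0],4],[[0,0,0],[0,0,0],4]]'>/dev/null;  python3 go.py .4733 .126 .037 30
```

```text
pos [0.474  0.1256 0.0417] psi 30.3 tilt_down -1.0 open 0.047 F [ 0.8  0.6 -1.9] t 26.57 q [  5.  18. -26.  46.  -0.  65.]
level-rotvec [-0.      0.001  -0.0012]  turn rx 0.005  shift cm [ 0.47 -0.04 -0.07]
```

```bash
python3 -m crank '[[[0.2,0,0],[0,0,0],4],[[0.15,0,0],[0,0,0],4],[[0.1,0,0],[0,0,0],4]]';python3 -m crank '[[[0.1,0,0],[0,0,0],4]]'; python3 -m crank '[[[0.1,0,0],[0,0,0],4]]'
```

```text
t: 26.82
tool_pos: [0.4741, 0.1257, 0.0371]
orientation: [54.4, 89.9, -5.3]
ft_force: [0.3, 0.5, -0.3]
opening: 0.0471
t: 26.9
tool_pos: [0.4743, 0.1256, 0.0367]
orientation: [49.3, 89.9, -10.4]
ft_force: [-9.5, -3.7, 31.6]
opening: 0.0474
t: 26.98
tool_pos: [0.4744, 0.1255, 0.0367]
orientation: [46.2, 89.8, -13.4]
ft_force: [-10.5, -2.1, 27.9]
opening: 0.0471
```

```bash
python3 -m crank '[[[0,0,0],[0,0,0],4],[[0,0,0],[0,0,0],5.5],[[0,0,0],[0,0,0],7],[[0,0,0],[0,0,0],8.54],[[0,0,0],[0,0,0],8.54]]';  python3 -m crank '[[[-0.5,0,0],[0,0,0],8.54],[[-1,0,0],[0,0,0],8.54],[[-2,0,0],[0,0,0],8.54],[[-2.5,0,0],[0,0,0],8.54],[[-2.5,0,0],[0,0,0],8.54]]' >/dev/null; python3 -m crank '[[[-2.5,0,0],[0,0,0],8.54],[[-2.5,0,0],[0,0,0],8.54],[[-2,0,0],[0,0,0],8.54],[[-1,0,0],[0,0,0],8.54],[[0,0,0],[0,0,0],8.54]]' ;python3 go.py .612 .2328 .19 29.8
python3 - <<'E'
from h import *
t=viewer.read_camera("top"); c=viewer.read_camera("side")
z=.07;x0,y0=.61,.235
W=np.array([[x0+.05,y0+.05,z],[x0+.05,y0-.05,z],[x0-.05,y0-.05,z],[x0-.05,y0+.05,z]])
H=cv2.getPerspectiveTransform(proj(t,W).astype(np.float32),np.float32([[0,0],[300,0],[300,300],[0,300]]))
b=cv2.warpPerspective(t["color"],H,(300,300),flags=cv2.INTER_CUBIC)
for ang in(27,30,33):
  r=np.radians(ang);q=[(int(150-( dx*np.sin(r)+dy*np.cos(r)-.0022)*3000),int(150-(dx*np.cos(r)-dy*np.sin(r)+.002)*3000)) for dx,dy in((.024,.024),(.024,-.024),(-.024,-.024),(-.024,.024))]
  cv2.polylines(b,[np.array(q)],True,(255,0,0) if ang==27 else (255,255,0) if ang==30 else (0,0,255),1)
a=c["color"][200:320,160:320]
cv2.imwrite("pics/a8.png",np.hstack([cv2.resize(a,(400,300)),b])[...,::-1])
E
```

```text
t: 27.4
tool_pos: [0.4753, 0.1255, 0.0379]
orientation: [52.7, 89.7, -7.0]
ft_force: [0.3, 0.5, -0.1]
opening: 0.0852
t: 28.23
tool_pos: [0.4726, 0.1255, 0.2128]
orientation: [47.4, 89.8, -12.3]
ft_force: [0.3, -0.7, 0.2]
opening: 0.0853
pos [0.4726 0.1255 0.2128] psi 30.31 tilt_down -1.0 open 0.0853 F [ 0.3 -0.7  0.2] t 28.23 q [ 5. 11. -7. 72. -0. 65.]
level-rotvec [ 0.      0.0025 -0.0028]  turn rx 0.009  shift cm [ 2.28 17.43 -2.38]
```

View pics/a8.png

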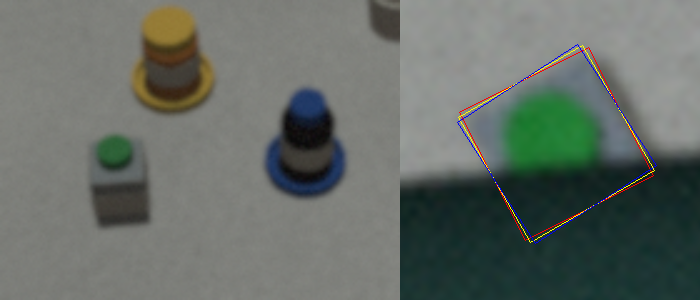

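Blue bottle is upright in its stand (side (305,150)). The 30° outline fits the tin's top. Moving to the tin.

```bash
python3 -m crank '[[[0,1,-0.1],[0.009,0,0],8.54],[[0,1.8,-0.2],[0,0,0],8.54],[[0,2.3,-0.3],[0,0,0],8.54],[[0,2.3,-0.3],[0,0,0],8.54],[[0,2.3,-0.3],[0,0,0],8.54]]'>/dev/null;python3 -m crank '[[[0,2.3,-0.3],[0,0,0],8.54],[[0,2.3,-0.3],[0,0,0],8.54],[[0,1.8,-0.3],[0,0,0],8.54],[[0,1,0],[0,0,0],8.54],[[0,0,0],[0,0,0],8.54]]'>/dev/null; python3 -m crank '[[[0,0,0],[0,0,0],8.54]]'>/dev/null; python3 go.py .612 .2328 .11 30
```

```text
pos [0.6153 0.237  0.1939] psi 29.41 tilt_down -0.9998 open 0.0855 F [0.4 0.  0. ] t 29.25 q [14. 30. 19. 81. -0. 75.]
level-rotvec [ 0.     -0.0046  0.0171]  turn rx -0.01  shift cm [ 8.39 -0.5   0.2 ]
```

```bash
python3 -m crank '[[[0.5,-0.25,0.1],[-0.01,-0.004,0.017],8.54],[[1.2,-0.2,0.1],[0,0,0],8.54],[[2,0,0],[0,0,0],8.54],[[2,0,0],[0,0,0],8.54],[[1.6,0,0],[0,0,0],8.54]]'>/dev/null;python3 -m crank '[[[0.8,0,0],[0,0,0],8.54],[[0,0,0],[0,0,0],8.54],[[0,0,0],[0,0,0],8.54]]'>/dev/null;  python3 go.py .612 .2328 .07 30
```

```text
pos [0.6075 0.2311 0.1067] psi 29.83 tilt_down -1.0 open 0.0855 F [0.7 0.7 0.9] t 29.92 q [14. 30.  6. 66.  0. 74.]
level-rotvec [-0.     -0.0018  0.0044]  turn rx -0.003  shift cm [3.67 0.47 0.08]
```

```bash
python3 -m crank '[[[0.5,0.25,0.1],[0,0,0.004],8.54],[[1.2,0.2,0],[0,0,0],8.54],[[1.2,0,0],[0,0,0],8.54],[[0.8,0,0],[0,0,0],8.54],[[0,0,0],[0,0,0],8.54]]'>/dev/null;python3 -m crank '[[[0,0,0],[0,0,0],8.54],[[0,0,0],[0,0,0],8.54]]'>/dev/null;  python3 go.py .612 .2328 .023 30
```

```text
pos [0.6144 0.2331 0.0694] psi 29.81 tilt_down -1.0 open 0.0853 F [ 0.1  0.1 -0.7] t 30.5 q [14. 31.  2. 61.  0. 74.]
level-rotvec [-0.     -0.0004 -0.0049]  turn rx -0.003  shift cm [ 4.64 -0.22 -0.09]
```

```bash
python3 -m crank '[[[0.7,-0.2,-0.1],[0,0,-0.005],8.54],[[1.2,0,0],[0,0,0],8.54],[[1.2,0,0],[0,0,0],8.54],[[0.9,0,0],[0,0,0],8.54],[[0.4,0,0],[0,0,0],8.54]]'>/dev/null;python3 -m crank '[[[0.1,0,0],[0,0,0],8.54],[[0,0,0],[0,0,0],8.54]]'>/dev/null;  python3 go.py .612 .2328 .023 30; python3 -m crank '[[[0,0,0],[0,0,0],7],[[0,0,0],[0,0,0],6],[[0,0,0],[0,0,0],5],[[0,0,0],[0,0,0],4],[[0,0,0],[0,0,0],4]]' 40 >/dev/null;python3 -m crank '[[[0,0,0],[0,0,0],4],[[0,0,0],[0,0,0],4]]' >/dev/null;  python3 go.py .612 .2328 .024 30
```

```text
pos [0.6131 0.2334 0.0235] psi 29.81 tilt_down -1.0 open 0.0856 F [0.  0.6 0.5] t 31.08 q [14. 33. -2. 55. -0. 74.]
level-rotvec [-0.      0.0006 -0.0022]  turn rx -0.003  shift cm [ 0.05 -0.12  0.  ]
pos [0.614  0.2336 0.0256] psi 29.81 tilt_down -1.0 open 0.0471 F [-0.2  0.1 -0.7] t 31.67 q [14. 33. -2. 55. -0. 74.]
level-rotvec [ 0.      0.0014 -0.0046]  turn rx -0.003  shift cm [ 0.16 -0.22 -0.03]
```

```bash
python3 -m crank '[[[-0.7,0,0],[0,0,-0.004],4],[[-1.5,0,0],[0,0,0],4],[[-2.1,0,0],[0,0,0],4],[[-2.1,0,0],[0,0,0],4],[[-2.1,0,0],[0,0,0],4]]'>/dev/null;python3 -m crank '[[[-2.1,0,0],[0,0,0],4],[[-2.1,0,0],[0,0,0],4],[[-2.1,0,0],[0,0,0],4],[[-1.5,0,0],[0,0,0],4],[[-0.7,0,0],[0,0,0],4]]'>/dev/null; python3 -m crank '[[[0,0,0],[-0.1,0,0],4],[[0,0,0],[-0.12,0,0],4],[[0,0,0],[-0.12,0,0],4],[[0,0,0],[-0.12,0,0],4],[[0,0,0],[-0.06,0,0],4]]'>/dev/null; python3 go.py .5066 -.403 .19 61.6
```

```text
pos [0.6119 0.2335 0.2081] psi 60.78 tilt_down -1.0 open 0.0471 F [-0.6  0.1 -0.9] t 32.92 q [14. 29. 19. 81. -0. 43.]
level-rotvec [ 0.     -0.0009  0.0033]  turn rx -0.014  shift cm [  1.81 -61.    21.01]
```

```bash
python3 -m crank '[[[0,-0.8,0.3],[-0.014,0,0],4],[[0,-1.6,0.6],[0,0,0],4],[[0,-2.4,0.8],[0,0,0],4],[[0,-2.7,0.9],[0,0,0],4],[[0,-2.7,0.9],[0,0,0],4]]'>/dev/null; for i in 1 2 3; do python3 -m crank '[[[0,-2.7,0.9],[0,0,0],4],[[0,-2.7,0.9],[0,0,0],4],[[0,-2.7,0.9],[0,0,0],4],[[0,-2.7,0.9],[0,0,0],4],[[0,-2.7,0.9],[0,0,0],4]]'>/dev/null; done; python3 go.py .5066 -.403 .19 61.6
```

```text
pos [ 0.5158 -0.3121  0.2059] psi 62.44 tilt_down -0.9999 open 0.047 F [ 0.   0.4 -1.9] t 34.58 q [-39.  23.  10.  77.  -0. -11.]
level-rotvec [-0.     -0.0114  0.0063]  turn rx 0.015  shift cm [ 1.59 -8.43  3.52]
```

```bash
python3 -m crank '[[[0,-2.2,0.9],[0.01,-0.006,0.004],4],[[0,-1.8,0.8],[0,0,0],4],[[0,-1,0.5],[0,0,0],4],[[0,-0.4,0.2],[0,0,0],4],[[0,0,0],[0,0,0],4]]'>/dev/null;python3 -m crank '[[[0,0,0],[0,0,0],4],[[0,0,0],[0,0,0],4]]'>/dev/null; python3 go.py .5066 -.403 .09 61.6
```

```text
pos [ 0.5092 -0.3769  0.204 ] psi 61.58 tilt_down -1.0 open 0.0471 F [-0.4  0.3 -1.9] t 35.17 q [-44.  27.  15.  79.  -0. -15.]
level-rotvec [ 0.     -0.0091  0.0017]  turn rx -0.0  shift cm [11.4  -2.42  1.01]
```

```bash
python3 -m crank '[[[0,-1.1,0.5],[0,-0.009,0.002],4],[[0,-1,0.4],[0,0,0],4],[[0.7,-0.4,0.1],[0,0,0],4],[[1.4,0,0],[0,0,0],4],[[2,0,0],[0,0,0],4]]'>/dev/null;python3 -m crank '[[[2,0,0],[0,0,0],4],[[2,0,0],[0,0,0],4],[[1.4,0,0],[0,0,0],4],[[0.7,0,0],[0,0,0],4],[[0,0,0],[0,0,0],4]]'>/dev/null; python3 -m crank '[[[0,0,0],[0,0,0],4],[[0,0,0],[0,0,0],4]]'>/dev/null;python3 go.py .5066 -.403 .06 61.6
```

```text
pos [ 0.5066 -0.4051  0.0967] psi 61.77 tilt_down -1.0 open 0.047 F [ 0.3  0.4 -1.3] t 36.17 q [-46.  30.   4.  64.   0. -18.]
level-rotvec [0.     0.0026 0.    ]  turn rx 0.003  shift cm [ 3.67  0.18 -0.1 ]
```

```bash
python3 -m crank '[[[0.7,0.2,-0.1],[0,0.002,0],4],[[1.2,0,0],[0,0,0],4],[[1.2,0,0],[0,0,0],4],[[0.8,0,0],[0,0,0],4],[[0,0,0],[0,0,0],4]]'>/dev/null;python3 -m crank '[[[0,0,0],[0,0,0],4],[[0,0,0],[0,0,0],4]]'>/dev/null; python3 go.py .5066 -.403 .03 61.6
python3 - <<'E'
from h import *
c=viewer.read_camera("side"); t=viewer.read_camera("top")
a=c["color"][70:190,270:430]; b=t["color"][165:285,350:510]
cv2.imwrite("pics/a9.png",np.hstack([cv2.resize(a,(400,300)),cv2.resize(b,(400,300))])[...,::-1])
E
```

```text
pos [ 0.5089 -0.4043  0.0597] psi 61.78 tilt_down -1.0 open 0.0471 F [-0.8 -0.1 -1.2] t 36.75 q [-46.  31.  -0.  59.   0. -17.]
level-rotvec [0.     0.0073 0.0022]  turn rx 0.003  shift cm [ 2.97  0.   -0.26]
```

View pics/a9.png

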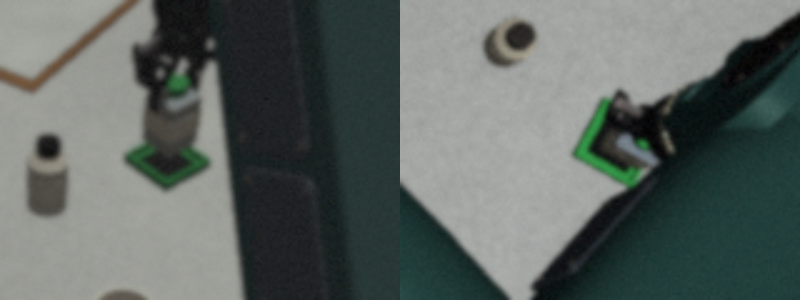

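The tin is over the square stand, aligned with it (side (172,150)). Lowering.

```bash
python3 -m crank '[[[0.7,0,-0.25],[0,0.007,0.002],4],[[0.9,0,0],[0,0,0],4],[[0.6,0,0],[0,0,0],4],[[0.1,0,0],[0,0,0],4],[[0,0,0],[0,0,0],4]]'>/dev/null; python3 go.py .5066 -.403 .03 61.6
```

```text
pos [ 0.5069 -0.4036  0.0353] psi 61.78 tilt_down -1.0 open 0.047 F [ 0.6 -0.1 -1.7] t 37.27 q [-46.  32.  -2.  56.  -0. -17.]
level-rotvec [-0.      0.0013  0.0006]  turn rx 0.003  shift cm [ 0.53  0.03 -0.06]
```

```bash
python3 -m crank '[[[0.2,0,0],[0,0,0],4],[[0.15,0,0],[0,0,0],4],[[0.1,0,0],[0,0,0],4]]';python3 -m crank '[[[0.1,0,0],[0,0,0],4]]'; python3 -m crank '[[[0.1,0,0],[0,0,0],4]]'
```

```text
t: 37.52
tool_pos: [0.5069, -0.4036, 0.0304]
orientation: [-23.7, 89.9, -51.9]
ft_force: [-0.4, 0.7, -0.6]
opening: 0.047
t: 37.6
tool_pos: [0.5072, -0.4039, 0.03]
orientation: [-22.1, 89.9, -50.3]
ft_force: [-5.0, 3.7, 19.3]
opening: 0.0471
t: 37.68
tool_pos: [0.5073, -0.4039, 0.03]
orientation: [-18.1, 89.8, -46.3]
ft_force: [-6.4, 5.1, 17.3]
opening: 0.0471
```

Contact at 0.030. Release, lift clear, and look over the whole scene.

```bash
python3 -m crank '[[[0,0,0],[0,0,0],4],[[0,0,0],[0,0,0],5.5],[[0,0,0],[0,0,0],7],[[0,0,0],[0,0,0],8.54],[[0,0,0],[0,0,0],8.54]]';  python3 -m crank '[[[-0.5,0,0],[0,0,0],8.54],[[-1,0,0],[0,0,0],8.54],[[-2,0,0],[0,0,0],8.54],[[-2.5,0,0],[0,0,0],8.54],[[-2.5,0,0],[0,0,0],8.54]]' >/dev/null; python3 -m crank '[[[-2.5,0,0],[0,0,0],8.54],[[-2.5,0,0],[0,0,0],8.54],[[-2.5,0,0],[0,0,0],8.54],[[-1,0,0],[0,0,0],8.54],[[0,0,0],[0,0,0],8.54]]' >/dev/null; for i in 1 2; do python3 -m crank '[[[0,0,-2.5],[0,0,0],8.54],[[0,0,-2.5],[0,0,0],8.54],[[0,0,-2.5],[0,0,0],8.54],[[0,0,-1.5],[0,0,0],8.54],[[0,0,0],[0,0,0],8.54]]';done
python3 - <<'E'
from h import *
c=viewer.read_camera("side"); t=viewer.read_camera("top"); s0=cv2.imread("pics/top0.png")
cv2.imwrite("pics/e_top.png",t["color"][...,::-1])
a=c["color"][100:300,180:420]; b=t["color"][130:280,220:480]
cv2.imwrite("pics/end.png",np.vstack([cv2.resize(a,(520,300)) if 0 else cv2.resize(a,(520,300)),cv2.resize(b,(520,300))])[...,::-1])
g=lambda im:cv2.cvtColor(im,cv2.COLOR_BGR2GRAY).astype(np.float32)
e=cv2.imread("pics/e_top.png")
for n,(u,v) in dict(black=(396,181),cup=(326,237)).items():
  print(n,"px shift",cv2.phaseCorrelate(g(s0)[v-18:v+18,u-18:u+18].copy(),g(e)[v-18:v+18,u-18:u+18].copy()))
CAPS={k:(r,a+.005,b+.005) for k,(r,a,b) in CAP.items()}
for col in("yellow","blue","green"):
  for bl in blobs(t,col,15): print(col,bl[0],bl[1].round(1),"cap",locate(t,bl[1],*CAPS[col]).round(4))
E
```

```text
t: 38.1
tool_pos: [0.5079, -0.4045, 0.0313]
orientation: [-17.7, 89.7, -45.9]
ft_force: [-0.4, 0.4, 0.9]
opening: 0.0854
t: 39.35
tool_pos: [0.424, -0.358, 0.2145]
orientation: [-17.7, 89.6, -45.8]
ft_force: [-0.7, 0.6, -0.3]
opening: 0.0851
t: 39.77
tool_pos: [0.3426, -0.314, 0.2122]
orientation: [-14.7, 89.6, -42.9]
ft_force: [1.1, -1.4, 0.3]
opening: 0.0852
black px shift ((-0.10788064789082341, -0.029161520556183262), 0.9521441650979313)
cup px shift ((-0.06810334084933345, -0.17991742869464744), 0.8503310768692581)
yellow 590 [267.6 173.4] cap [0.6265 0.0785]
blue 262 [252.3 229.9] cap [0.4708 0.1155]
blue 135 [248.8 229.3] cap [0.4724 0.125 ]
green 220 [430.8 222.8] cap [ 0.4993 -0.3654]
green 102 [446.  220.3] cap [ 0.5068 -0.4065]
```

View pics/end.png

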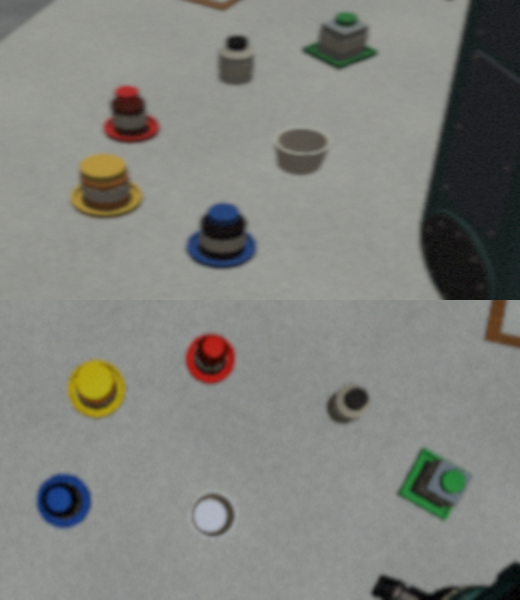

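Run:
```python
from h import *
t=viewer.read_camera("top"); 
print("red",locate(t,[326.5,154.2],.015,.095,.099),"yellow",locate(t,[268,171.2],.026,.083,.087))
from cell import manip
print(tcp()[0]["joint_vel"].round(2)); manip.close_job()
```

```text
red [ 0.67905676 -0.08065333] yellow [0.63165579 0.0771766 ]
[ 0.31  0.7   0.52  0.01  0.12 -0.12]
the job is handed in; nothing more can be done
```

All four samples are released and upright in the stands of their own colour, and I handed the job in at about 40 s. No verdict came back.

**Grips and placing:** Each sample was gripped on its straight sides at 40 N. I lowered it until the wrist force showed contact, about 5 mm above its bench height, then opened the fingers. The highest wrist force I read was about 32 N.

**Offsets from the stand centres (limit 13 mm), from the last top view:**

| Sample | Offset | How measured |
|---|---|---|
| Blue bottle | 1–2 mm | cap colour outline |
| Green tin | about 4 mm | cap colour outline |
| Red bottle | about 4 mm | cap position read by eye |
| Yellow jar | about 6 mm | lid position read by eye |

At release the gripper was within about 2 mm of every stand centre. For yellow and red, the automatic colour outline merged the cap with the stand rim, so I could not use it.

**Bystanders:** The black bottle and the cup moved less than 0.2 pixel, which is under 1 mm.

**Checks that disagreed:**
- **Red bottle at the start:** the two cameras differed by 7 mm because its reddish body counted as cap. I corrected this by eye before gripping.
- **Red bottle after placing:** an early side-view reading, with the same problem, put it about 7 mm off centre.
- **Arm motion:** the arm drifted 1–2 cm after fast moves, so I made short corrections before each grasp and placing. At hand-in it was still settling at under 1°/s, clear of everything.

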